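Line the onions up by size for the griddle

ROBOT

A 6-joint arm with a two-finger parallel gripper is mounted at the origin on the work surface. World frame = base frame: x ahead of the robot, y to its left, z up, the work surface at z = 0. Lengths are in m, angles in degrees, forces in N, time in s.
With the tool pointing down it reaches from about 0.275 to 0.85 m from the base axis. Payload 5.2 kg.
Tool frame: the origin (TCP) lies at the very end of the fingers, on their centre line; the grasp point (between the pads) lies 19 mm behind it; z points along the fingers, y is the line along which they close (so a half turn about z gives the same grasp; the last joint's range is limited). The gripper opens to 85 mm and grips with 20 to 120 N. Pads are 22 mm wide; open, the fingers measure 114 mm over their backs; the gripper's body (76 mm by 85 mm) begins 54 mm behind the grasp point. The pads swing forward as they close: fully open they stand 13 mm farther back than shut.
Start: joints at [58.682, 14.817, 87.949, -0, 77.235, -11.62], TCP at [0.185, 0.518, 0.231] pointing down, gripper open.
Joint ranges: [-179.93, 179.93], [-52.35, 119.4], [10.71, 147.94], [-69.91, 249.91], [12.55, 155.21], [-178.61, 178.61]. Speed limits (degrees/s): [147.25, 147.25, 180, 180, 180, 180].

INTERFACE

Orientations are given as [roll, pitch, yaw] about the fixed x, y, z axes, in that order (R = Rz(yaw) Ry(pitch) Rx(roll)).
In Python, from bench import env, capture, camera_info, spot_in, spot_point gives the robot as it stands. The module is installed in compiled form; this text tells all that it offers.
- The arm moves only by the tool servo_tool, never from a script. Its argument "moves" is a list that holds one entry, the list of rows, each a list of 5 numbers: the closure, from -1 (fully open) to 1 (shut), then the shift along the tool's x, y, z in cm, then the turn about the tool's z in rad. A call has exactly 10 rows; each row is the pose to reach, as a shift and turn from the pose commanded when the call began, along the tool's axes at that moment; what a row does not reach only later rows make up. A row lasts 1/8 s, in which the tool goes at most 62.5 mm and 10.7 degrees, less where a joint would pass 70% of its speed; a pose out of reach is approached as far as the arm can. A call with a gripper value outside its range is refused whole. The fingers move at their own pace and stop on an object; "force" is the grip in N (left out, the last holds). Time passes only in rows, so rows that repeat a pose let the fingers close, or fill a call up. It gives the time, the measured TCP pose, the force, the opening and the grip force at its end, in the units of the state.
- env.sense(): the state, without advancing time (a new reading comes with each control period).
- capture(name): name is "scene" or "top" or "wrist"; returns the picture (384x512x3 uint8, blue, green, red); there is no depth.
- camera_info(name): a dict with "intrinsics" (3x3 intrinsics, pixels), "pose" (4x4, takes a point from camera to world coordinates). Camera axes: x right, y down, z forward; pixel columns grow to the right and rows downward; lengths in m; the calibration is good to about 2 mm. A picture is of the moment at which its call begins: read the wrist's pose just before it. camera_info takes no time and is no camera call; for the wrist camera it gives the pose at the moment of the call.
- env.job_done(): hands the job in; it is judged then, once.
Trained networks look in the newest picture that a camera, given by its name, has taken for a name from the list of things; names that differ only in an ending like _2 or _b are one class to them, and where a whole thing is asked for, a point or a joint stands for the part that bears it (a point fixed in the world has none). Each returns a list of dicts, best first, with "conf" (0 to 1); they miss things now and then, are a little off and sometimes report something else, mostly with a low value. They report only what shows in the picture. A call takes as long as a camera call. They do not tell look-alikes from the thing itself.
- spot_in(camera, name): "rect" ([left, top, right, bottom] in pixels, round what is visible of it).
- spot_point(camera, name): "at" ([column, row] in pixels: a listed point, or the origin of a listed thing).
The state is a dict: "t": time; "joints": joint angles; "joint_velocities": joint speeds; "tau": joint torques, N m; "tool_pos": TCP position; "tool_rot": TCP orientation; "force": force on the tool from outside, world axes, zero at the start; "ft_torque": the same for the moment, N m; "finger_gap": opening from 0.0 (shut) to 1.0 (fully open); "grasp_force": force on a finger pad.
Only numpy, scipy, OpenCV 4.12 (cv2) and the standard library are available. Lean on these libraries where they do the work, as an engineer would, in place of code of your own. Each camera call takes 0.05 s, during which the arm holds its last target. There are 200 camera calls.

TASK

Get the onions ready for slicing onto the hot plate: line all four up by size on the wooden board, one sitting in each of the metal rings, with the biggest at the end by the steel tiffin carrier and each next one smaller, down to the smallest at the end by the glass jar. Let go of them so that they rest there without rolling.

Things in the scene. Friction and masses are not known exactly. Their poses are not given: they have to be found in the camera images.
- onion_s: The smallest of four whole red onions of the same colour: a ball 40 mm in diameter standing on a flat root spot 12 mm wide, with a dry neck 9 mm wide rising 7 mm above the ball. Firm, but rolls if knocked. The origin is the centre of the ball, so it is 20 mm above the counter at the start; z points up through the neck.
- onion_m: The second smallest of four whole red onions of the same colour: a ball 48 mm in diameter standing on a flat root spot 12 mm wide, with a dry neck 9 mm wide rising 7 mm above the ball. Firm, but rolls if knocked. The origin is the centre of the ball, so it is 24 mm above the counter at the start; z points up through the neck.
- onion_l: The second biggest of four whole red onions of the same colour: a ball 56 mm in diameter standing on a flat root spot 12 mm wide, with a dry neck 9 mm wide rising 7 mm above the ball. Firm, but rolls if knocked. The origin is the centre of the ball, so it is 28 mm above the counter at the start; z points up through the neck.
- onion_xl: The biggest of four whole red onions of the same colour: a ball 64 mm in diameter standing on a flat root spot 12 mm wide, with a dry neck 9 mm wide rising 7 mm above the ball. Firm, but rolls if knocked. The origin is the centre of the ball, so it is 32 mm above the counter at the start; z points up through the neck.
- rest_a: One of four identical shallow metal rings fixed in a row on the wooden board, each a dimple for one onion: outer diameter 38 mm, inner diameter 24 mm, 10 mm high; the origin is the centre of its underside, on the board's top, 12 mm above the counter; z up. Which letter stands where along the row changes. An onion sits on the ring's inner edge, its centre 26, 31, 35 or 40 mm (smallest to biggest) above this origin.
- rest_b: One of four identical shallow metal rings fixed in a row on the wooden board, each a dimple for one onion: outer diameter 38 mm, inner diameter 24 mm, 10 mm high; the origin is the centre of its underside, on the board's top, 12 mm above the counter; z up. Which letter stands where along the row changes. An onion sits on the ring's inner edge, its centre 26, 31, 35 or 40 mm (smallest to biggest) above this origin.
- rest_c: One of four identical shallow metal rings fixed in a row on the wooden board, each a dimple for one onion: outer diameter 38 mm, inner diameter 24 mm, 10 mm high; the origin is the centre of its underside, on the board's top, 12 mm above the counter; z up. Which letter stands where along the row changes. An onion sits on the ring's inner edge, its centre 26, 31, 35 or 40 mm (smallest to biggest) above this origin.
- rest_d: One of four identical shallow metal rings fixed in a row on the wooden board, each a dimple for one onion: outer diameter 38 mm, inner diameter 24 mm, 10 mm high; the origin is the centre of its underside, on the board's top, 12 mm above the counter; z up. Which letter stands where along the row changes. An onion sits on the ring's inner edge, its centre 26, 31, 35 or 40 mm (smallest to biggest) above this origin.
- board: Fixed wooden board that carries the four rings, 90 mm (its x) by 330 mm (its y) and 12 mm thick; origin at the centre of its underside, on the counter. The row of rings runs along its y axis, 80 mm apart give or take 10 mm.
- tiffin: Stacked steel tiffin carrier, three tiers, 122 mm across (138 mm over its bail handle), 196 mm high with its handle, standing (it does not move) beyond one end of the board, sometimes the left and sometimes the right; a big glass jar with a white lid, 96 mm across, 160 mm high, stands beyond the other end. Origin at the centre of its underside.
Not all that is in view belongs to the job. What is shaped like the onion_m but turquoise is not meant. What is shaped like the onion_l but purple is not meant.

How it is judged:
By the outcome, as a careful person would: the job done as asked, in the order asked, and still so for the second after the job is handed in, with the robot touching nothing.
It also fails if it takes over 115 s, if anything falls off the work surface, if the arm or the gripper's body presses on something with over 40 N, if the wrist force passes 120 N, or if a joint passes its speed limit or range.

## Working session

There is one attempt and no reset: what is moved stays moved. The work goes in short steps, Python scripts to look and compute and a tool call to move; the robot and the scene stay as the last step left them, time stands still between calls to the robot, and variables do not carry over. Pictures are saved under pics/ and viewed, at most 14 in all, crops included, and the job is handed in when it is done.

Besides the shell and the picture viewer there is one more tool, called after "Emit:" by a JSON object that holds its "method" and its "body". servo_tool: Moves the arm, as the interface text tells. Its arguments: {"type":"object","properties":{"moves":{"type":"array"},"force":{"type":"number"}},"required":["moves"]}

```bash
mkdir -p pics
cat > h.py <<'E'
import numpy as np, cv2
from bench import env, capture, camera_info, spot_in, spot_point
def ray(cam,px,z,info=None):
    i=info or camera_info(cam); K=np.array(i["intrinsics"]);T=np.array(i["pose"])
    d=T[:3,:3]@np.linalg.solve(K,[px[0],px[1],1.]); o=T[:3,3]
    return o+d*(z-o[2])/d[2]
E
python3 - <<'E'
from h import *
for c in("scene","top"):
    im=capture(c); cv2.imwrite(f"pics/{c}0.png",cv2.resize(im,(800,600)))
    i=camera_info(c); print(c,np.round(i["pose"],3).tolist(),i["intrinsics"][0][0])
    for n in("onion_s","onion_m","onion_l","onion_xl","rest_a","tiffin","board"):
        for d in spot_in(c,n)[:5]: print(n,np.round(d["rect"]).tolist(),round(d["conf"],2),end=" ")
        print()
        for d in spot_point(c,n)[:6]:
            z={"onion_s":.02,"onion_m":.024,"onion_l":.028,"onion_xl":.032,"rest_a":.012}.get(n,0)
            print("   pt",np.round(d["at"]).tolist(),round(d["conf"],2),np.round(ray(c,d["at"],z)[:2],3).tolist())
print(env.sense())
E
```

```text
scene [[-0.246, 0.835, -0.491, 0.921], [0.969, 0.217, -0.117, 0.116], [0.009, -0.505, -0.863, 0.771], [0.0, 0.0, 0.0, 1.0]] 372.1302452059563
onion_s [290.0, 178.0, 311.0, 198.0] 0.78 onion_s [402.0, 193.0, 422.0, 213.0] 0.67 onion_s [358.0, 194.0, 378.0, 212.0] 0.65 onion_s [147.0, 160.0, 164.0, 175.0] 0.57 
   pt [305.0, 190.0] 0.96 [0.454, 0.111]
   pt [370.0, 203.0] 0.81 [0.452, 0.263]
   pt [155.0, 164.0] 0.71 [0.475, -0.259]
   pt [413.0, 206.0] 0.59 [0.433, 0.359]
   pt [219.0, 130.0] 0.57 [0.332, -0.141]
   pt [107.0, 210.0] 0.25 [0.619, -0.318]
onion_m [290.0, 178.0, 311.0, 198.0] 0.78 onion_m [402.0, 193.0, 422.0, 213.0] 0.67 onion_m [358.0, 194.0, 378.0, 212.0] 0.65 onion_m [147.0, 160.0, 164.0, 175.0] 0.57 
   pt [305.0, 190.0] 0.96 [0.457, 0.111]
   pt [370.0, 203.0] 0.81 [0.455, 0.262]
   pt [155.0, 164.0] 0.71 [0.477, -0.257]
   pt [413.0, 206.0] 0.59 [0.436, 0.358]
   pt [219.0, 130.0] 0.57 [0.335, -0.139]
   pt [107.0, 210.0] 0.25 [0.621, -0.315]
onion_l [290.0, 178.0, 311.0, 198.0] 0.78 onion_l [402.0, 193.0, 422.0, 213.0] 0.67 onion_l [358.0, 194.0, 378.0, 212.0] 0
[... 2986 characters left out ...]
 0.74 [0.642, -0.024]
{'t': 1.5, 'joints': array([ 5.86826143e+01,  1.48180637e+01,  8.79490233e+01, -1.71632445e-04,
        7.72343801e+01, -1.16207508e+01]), 'joint_velocities': array([-0.04902154,  0.03795665, -0.07168286, -0.0209989 , -0.07133851,
        0.00580093]), 'tau': array([ 1.04735100e-03, -4.45920610e+01, -2.90885586e+01, -2.07522198e-04,
        8.70613221e-04,  4.17420551e-05]), 'tool_pos': array([0.18536492, 0.51782923, 0.2312968 ]), 'tool_rot': array([-1.79998529e+02, -1.31545934e-04,  1.60303403e+02]), 'force': array([-0.21130442, -0.2623585 ,  0.04710707]), 'ft_torque': array([ 0.02533574,  0.00736214, -0.00510011]), 'grasp_force': 0.0, 'finger_gap': 0.9980924790391066}
```

View pics/scene0.png

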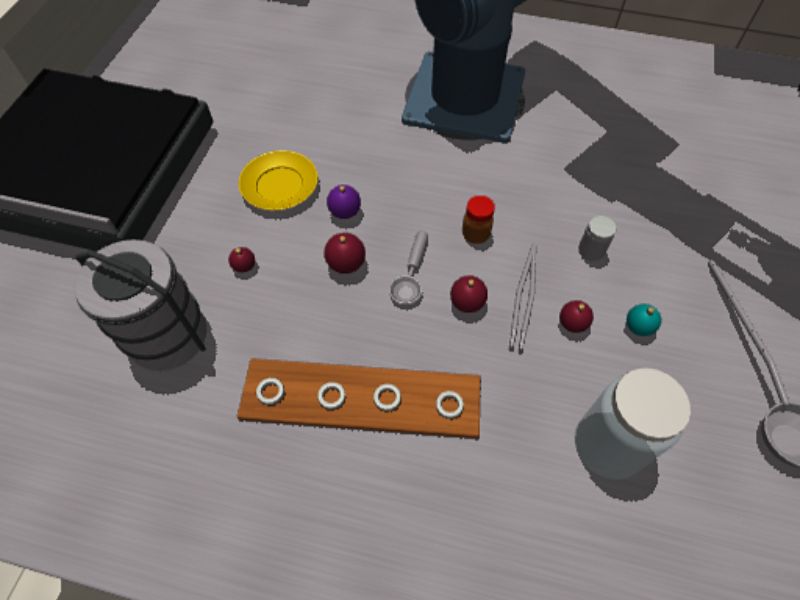

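View pics/top0.png

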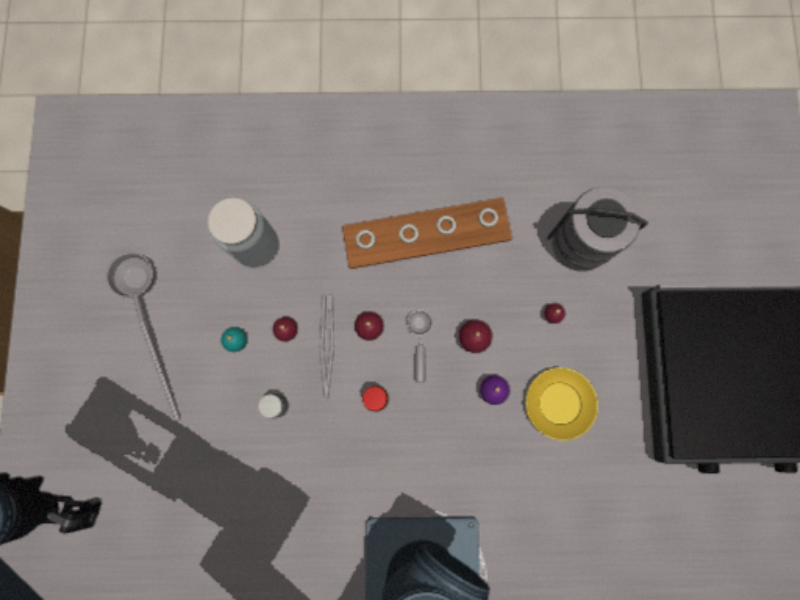

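The scene picture (800 x 600) shows the tiffin at the right end of the board (robot's right) and the jar at the left end. Red onions: s (241,259), xl (344,252), l (468,293) and m (576,316). The purple one (343,201) and the turquoise one (643,320) are not for this job. The rings are white, at (270,391), (332,396), (387,397) and (450,404). The top view agrees. Next I'll refine the positions by colour segmentation and triangulation.

Run:
```python
from h import *
from scipy.optimize import least_squares
ap=dict(s=(.478,-.259,.02),m=(.453,.258,.024),l=(.46,.1,.028),xl=(.437,-.105,.032))
rg=dict(xl=(.671,-.138,.022),l=(.658,-.058,.022),m=(.643,.0245,.022),s=(.63,.108,.022))
infos={c:camera_info(c) for c in("scene","top")}; ims={c:capture(c) for c in infos}
def proj(c,p):
    T=np.array(infos[c]["pose"]);q=T[:3,:3].T@(np.asarray(p)-T[:3,3]);u=np.array(infos[c]["intrinsics"])@q;return u[:2]/u[2]
def blob(c,p,mask):
    u=proj(c,p).round().astype(int);r=13 if mask=="red" else 8
    w=ims[c][u[1]-r:u[1]+r+1,u[0]-r:u[0]+r+1]
    h=cv2.cvtColor(w,cv2.COLOR_BGR2HSV).astype(int)
    if mask=="red": m=((h[...,0]<10)|(h[...,0]>165))&(h[...,1]>110)&(h[...,2]>25)
    else: m=(h[...,1]<90)&(h[...,2]>120)
    ys,xs=np.nonzero(m);x0,x1,y0,y1=xs.min(),xs.max(),ys.min(),ys.max()
    return u-r+[(x0+x1)/2,(y0+y1)/2],(x1-x0+1,y1-y0+1)
P={}
for nm,D,mk in(("onion",ap,"red"),("ring",rg,"white")):
    for k,p in D.items():
        o=[];sz=[];uv={}
        for c in infos:
            b,s=blob(c,p,mk);sz.append(s);uv[c]=b;o.append(ray(c,b,p[2])[:2])
        f=least_squares(lambda q:np.concatenate([proj(c,[*q,p[2]])-uv[c] for c in infos]),p[:2]).x
        P[nm,k]=f;print(nm,k,np.round(f,4),"scene/top",np.round(o,4).tolist(),[tuple(map(int,s)) for s in sz])
d=P["ring","s"]-P["ring","xl"];print("row yaw",np.degrees(np.arctan2(d[1],d[0])))
```

```text
onion s [ 0.4781 -0.2608] scene/top [[0.4788, -0.2607], [0.4773, -0.2606]] [(17, 16), (12, 12)]
onion m [0.453  0.2578] scene/top [[0.4533, 0.2584], [0.4527, 0.2567]] [(22, 20), (15, 15)]
onion l [0.4562 0.0974] scene/top [[0.4571, 0.0978], [0.4552, 0.0967]] [(23, 23), (18, 18)]
onion xl [ 0.4338 -0.1041] scene/top [[0.4342, -0.1037], [0.4335, -0.1046]] [(26, 26), (20, 21)]
ring xl [ 0.6726 -0.139 ] scene/top [[0.673, -0.1383], [0.6719, -0.1402]] [(17, 15), (12, 12)]
ring l [ 0.6582 -0.0559] scene/top [[0.6589, -0.0563], [0.6567, -0.0549]] [(16, 15), (13, 12)]
ring m [0.6413 0.0212] scene/top [[0.6422, 0.0221], [0.6398, 0.0193]] [(15, 16), (13, 13)]
ring s [0.6296 0.1067] scene/top [[0.6305, 0.108], [0.6278, 0.1039]] [(16, 17), (12, 13)]
row yaw 99.91859457445184
```

Emit:
{"method": "servo_tool", "body": {"moves": [[[-1,-44.4,-50.2,0,1.054],[-1,-44.4,-50.2,0,1.054],[-1,-44.4,-50.2,5,1.054],[-1,-44.4,-50.2,10,1.054],[-1,-44.4,-50.2,10,1.054],[-1,-44.4,-50.2,10,1.054],[-1,-44.4,-50.2,10,1.054],[-1,-44.4,-50.2,10,1.054],[-1,-44.4,-50.2,10,1.054],[-1,-44.4,-50.2,10,1.054]]], "force": 30}}

```text
t: 2.85
tool_pos: [0.415, -0.057, 0.1418]
tool_rot: [179.9, 0.0, 99.9]
force: [0.0, 0.6, 0.4]
finger_gap: 0.999
grasp_force: 0.0
```

```bash
cat >> h.py <<'E'
ON=dict(s=(.4781,-.2608,.02),m=(.453,.2578,.024),l=(.4562,.0974,.028),xl=(.4338,-.1041,.032))
RG=dict(xl=(.6726,-.139),l=(.6582,-.0559),m=(.6413,.0212),s=(.6296,.1067))
def go(x,y,z,yaw=99.9):
    "shift in tool axes, cm, and turn, rad, from here to a pose with the tool down"
    s=env.sense();p=np.array(s["tool_pos"]);w=s["tool_rot"][2];a=np.radians(w)
    d=np.array([x,y,z])-p
    r=[d[0]*np.cos(a)+d[1]*np.sin(a),d[0]*np.sin(a)-d[1]*np.cos(a),-d[2]]
    print("t",round(s["t"],2),"pos",p.round(4),"rot",np.round(s["tool_rot"],1),"gap",round(s["finger_gap"],3),"shift",np.round(np.array(r)*100,2),"turn",round(np.radians((w-yaw+180)%360-180),3))
E
python3 - <<'E'
from h import *
x,y,z=ON["xl"]; go(x,y,.13)
E
```

```text
t 2.85 pos [ 0.415  -0.057   0.1418] rot [179.9   0.   99.9] gap 0.999 shift [-4.96  1.05  1.18] turn -0.001
```

Emit:
{"method": "servo_tool", "body": {"moves": [[[-1,-4.5,1.0,1,0],[-1,-4.5,1.0,1,0],[-1,-4.5,1.0,1,0],[-1,-4.5,1.0,1,0],[-1,-4.5,1.0,1,0],[-1,-4.5,1.0,1,0],[-1,-4.5,1.0,1,0],[-1,-4.5,1.0,1,0],[-1,-4.5,1.0,1,0],[-1,-4.5,1.0,1,0]]]}}

```text
t: 4.1
tool_pos: [0.4319, -0.0974, 0.1317]
tool_rot: [-180.0, -0.0, 99.9]
force: [0.1, -0.8, 0.3]
finger_gap: 1.0
grasp_force: 0.0
```

Run:
```python
from h import *
x,y,z=ON["xl"]; go(x,y,.013)
i=camera_info("wrist"); im=capture("wrist"); cv2.imwrite("pics/w1.png",im)
print(np.round(i["pose"],3).tolist())
K=np.array(i["intrinsics"]);T=np.array(i["pose"])
q=K@(T[:3,:3].T@(np.array([x,y,z])-T[:3,3]));print("exp px",q[:2]/q[2],"f",K[0,0],"depth",q[2])
```

```text
t 4.1 pos [ 0.4319 -0.0974  0.1317] rot [-180.    -0.    99.9] gap 1.0 shift [-0.69  0.07 11.87] turn 0.0
[[0.985, 0.164, 0.052, 0.42], [0.172, -0.938, -0.301, -0.02], [-0.0, 0.305, -0.952, 0.274], [0.0, 0.0, 0.0, 1.0]]
exp px [251.59614395 199.64391541] f 282.1237575236517 depth 0.25666871293554827
```

View pics/w1.png

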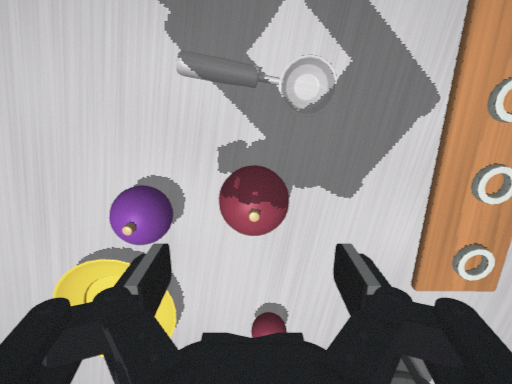

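The wrist picture shows XL at (254,201), about 2 px from the predicted spot, centred between the fingers sideways. The purple onion (141,215) stands clear of the fingers. Next is the descent and grasp.

Emit:
{"method": "servo_tool", "body": {"moves": [[[-1,-0.7,0.3,2,0],[-1,-0.7,0.3,6,0],[-1,-0.7,0.3,10,0],[-1,-0.7,0.3,12.6,0],[-1,-0.7,0.3,12.6,0],[1,-0.7,0.3,12.6,0],[1,-0.7,0.3,12.6,0],[1,-0.7,0.3,12.6,0],[1,-0.7,0.3,12.6,0],[1,-0.7,0.3,12.6,0]]], "force": 30}}

```text
t: 5.4
tool_pos: [0.437, -0.1042, 0.0069]
tool_rot: [179.9, 0.1, 99.9]
force: [-2.2, 0.5, 6.2]
finger_gap: 0.737
grasp_force: 32.8
```

Run:
```python
from h import *
x,y=RG["xl"]; go(x,y,.13); print(env.sense()["grasp_force"])
```

```text
t 5.4 pos [ 0.437  -0.1042  0.0069] rot [1.799e+02 1.000e-01 9.990e+01] gap 0.737 shift [ -7.49  22.61 -12.31] turn 0.0
32.75209307670593
```

Emit:
{"method": "servo_tool", "body": {"moves": [[[1,0,0,-3,0],[1,0,0,-8,0],[1,-2,5,-10,0],[1,-4,10,-10,0],[1,-5.5,15.5,-10,0],[1,-6.8,20,-10,0],[1,-7.4,22.5,-10,0],[1,-7.4,22.5,-10,0],[1,-7.4,22.5,-10,0],[1,-7.4,22.5,-10,0]]]}}

```text
t: 6.65
tool_pos: [0.6692, -0.1377, 0.1059]
tool_rot: [-180.0, -0.0, 99.9]
force: [-0.5, 0.3, -1.3]
finger_gap: 0.732
grasp_force: 34.1
```

```bash
cat >> h.py <<'E'
def wproj(i,p):
    T=np.array(i["pose"]);q=np.array(i["intrinsics"])@(T[:3,:3].T@(np.array(p)-T[:3,3]));return q[:2]/q[2]
E
python3 - <<'E'
from h import *
x,y=RG["xl"]; go(x,y,.028)
i=camera_info("wrist"); im=capture("wrist"); cv2.imwrite("pics/w2.png",im)
for k,(x,y) in RG.items(): print(k,wproj(i,[x,y,.022]).round(1))
for d in spot_point("wrist","rest_a"): print(np.round(d["at"],1),round(d["conf"],2),ray("wrist",d["at"],.012,i).round(4)[:2])
for d in spot_in("wrist","rest_a"):
    r=d["rect"];print(np.round(r,1),ray("wrist",[(r[0]+r[2])/2,(r[1]+r[3])/2],.019,i).round(4)[:2])
E
```

```text
t 6.65 pos [ 0.6692 -0.1377  0.1059] rot [-180.    -0.    99.9] gap 0.732 shift [-0.18  0.31  7.79] turn -0.0
xl [254.4 200.2]
l [254.8  95.6]
m [250.1 -27.9]
s [ 255.2 -204.5]
[255.7 198.1] 0.96 [ 0.6741 -0.1403]
[258.2  94.9] 0.79 [ 0.6608 -0.0548]
[232.5 176.  279.6 210.1] [ 0.6731 -0.1334]
[233.6  70.1 281.8 118.5] [ 0.6603 -0.0546]
```

View pics/w2.png

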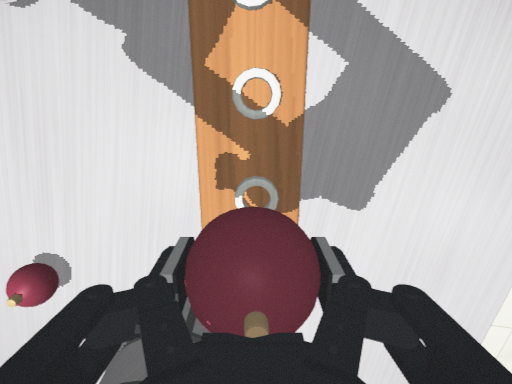

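The wrist picture shows XL held at (253,275), the ring for it at (256,198) and the next ring at (257,94). The rings read about 1–2 mm farther in x than my estimate, so I'll lower with that correction.

Emit:
{"method": "servo_tool", "body": {"moves": [[[1,-0.2,0.4,2,0],[1,-0.2,0.4,4.5,0],[1,-0.2,0.4,6.5,0],[1,-0.2,0.4,7.5,0],[1,-0.2,0.4,7.8,0],[1,-0.2,0.4,7.8,0],[1,-0.2,0.4,7.85,0],[-1,-0.2,0.4,7.85,0],[-1,-0.2,0.4,7.85,0],[-1,-0.2,0.4,7.85,0]]]}}

```text
t: 8.05
tool_pos: [0.675, -0.1392, 0.0276]
tool_rot: [180.0, 0.0, 99.9]
force: [0.9, -0.0, 0.2]
finger_gap: 0.996
grasp_force: 0.0
```

Emit:
{"method": "servo_tool", "body": {"moves": [[[-1,0,0,0,0],[-1,0,0,-1,0],[-1,0,0,-4,0],[-1,0,0,-8,0],[-1,0,0,-10.5,0],[-1,0,0,-10.5,0],[-1,0,0,-10.5,0],[-1,0,0,-10.5,0],[-1,0,0,-10.5,0],[-1,0,0,-10.5,0]]]}}

```text
t: 9.3
tool_pos: [0.6745, -0.1391, 0.1315]
tool_rot: [-179.9, -0.0, 99.9]
force: [-0.8, 1.1, 0.5]
finger_gap: 0.997
grasp_force: 0.0
```

Run:
```python
from h import *
x,y,z=ON["l"]; go(x+.002,y,.13)
i=camera_info("wrist"); im=capture("wrist"); im2=capture("scene")
cv2.imwrite("pics/w3.png",np.hstack([im,cv2.resize(im2[140:290,100:300],(288,216))[:, :] if 0 else cv2.copyMakeBorder(cv2.resize(im2[140:290,100:300],(288,216)),0,168,0,0,0)]))
print(wproj(i,[.6735,-.139,.052]))
```

```text
t 9.3 pos [ 0.6745 -0.1391  0.1315] rot [-179.9   -0.    99.9] gap 0.997 shift [ 27.02 -17.24   0.15] turn 0.0
[249.62022978 199.61750036]
```

View pics/w3.png

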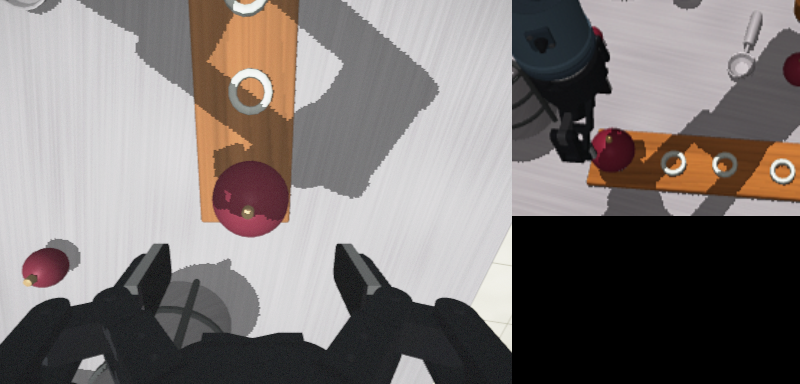

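XL sits upright in its ring at (251,199), 1 px from the expected spot. Next is L.

Emit:
{"method": "servo_tool", "body": {"moves": [[[-1,5,-3.2,0,0],[-1,10,-6.4,0,0],[-1,15,-9.6,0,0],[-1,20,-12.8,0,0],[-1,25,-16,0,0],[-1,27,-17.2,0,0],[-1,27,-17.2,0,0],[-1,27,-17.2,0,0],[-1,27,-17.2,0,0],[-1,27,-17.2,0,0]]]}}

```text
t: 10.65
tool_pos: [0.4595, 0.0964, 0.1321]
tool_rot: [-180.0, 0.0, 99.8]
force: [-0.0, -0.7, 0.5]
finger_gap: 0.995
grasp_force: 0.0
```

```bash
cat >> h.py <<'E'
def red(i,im,p,r=60):
    "red blob near the projection of p: pixel centre, and world point at the height of p"
    u=wproj(i,p).round().astype(int); h=cv2.cvtColor(im,cv2.COLOR_BGR2HSV).astype(int)
    m=(((h[...,0]<8)|(h[...,0]>165))&(h[...,1]>100)&(h[...,2]>25)).astype(np.uint8)
    n,lab,st,c=cv2.connectedComponentsWithStats(m)
    k=min((k for k in range(1,n) if st[k,4]>300),key=lambda k:np.hypot(*(c[k]-u)))
    b=[st[k,0]+(st[k,2]-1)/2,st[k,1]+(st[k,3]-1)/2]
    print("exp",u,"blob",b,st[k,2:4],"world",ray("wrist",b,p[2],i).round(4))
    return ray("wrist",b,p[2],i)
E
python3 - <<'E'
from h import *
i=camera_info("wrist"); im=capture("wrist"); p=red(i,im,ON["l"]); go(p[0],p[1],.005)
E
```

```text
exp [247 189] blob [np.float64(249.0), np.float64(190.0)] [59 59] world [0.4577 0.097  0.028 ]
t 10.7 pos [0.4593 0.0965 0.1321] rot [-180.     0.    99.8] gap 0.997 shift [ 0.07 -0.15 12.71] turn -0.001
```

Emit:
{"method": "servo_tool", "body": {"moves": [[[-1,0.1,-0.15,2,0],[-1,0.1,-0.15,6,0],[-1,0.1,-0.15,10,0],[-1,0.1,-0.15,12.7,0],[-1,0.1,-0.15,12.7,0],[1,0.1,-0.15,12.7,0],[1,0.1,-0.15,12.7,0],[1,0.1,-0.15,12.7,0],[1,0.1,-0.15,12.7,0],[1,0.1,-0.15,12.7,0]]]}}

```text
t: 11.95
tool_pos: [0.4584, 0.0979, 0.0066]
tool_rot: [179.8, 0.0, 99.9]
force: [-1.7, -0.8, 7.7]
finger_gap: 0.638
grasp_force: 31.1
```

Emit:
{"method": "servo_tool", "body": {"moves": [[[1,0,0,-3,0],[1,0,0,-8,0],[1,-4,4,-10,0],[1,-8,8,-10,0],[1,-12,12,-10,0],[1,-16,15.5,-10,0],[1,-18.4,17.4,-10,0],[1,-18.4,17.4,-10,0],[1,-18.4,17.4,-10,0],[1,-18.4,17.4,-10,0]]]}}

```text
t: 13.2
tool_pos: [0.6593, -0.0523, 0.1054]
tool_rot: [-180.0, -0.0, 100.0]
force: [-0.0, 0.4, -0.7]
finger_gap: 0.64
grasp_force: 32.3
```

Run:
```python
from h import *
i=camera_info("wrist"); im=capture("wrist")
for d in spot_point("wrist","rest_a"): print(np.round(d["at"],1),round(d["conf"],2),ray("wrist",d["at"],.012,i).round(4)[:2])
go(.6603,-.0550,.0255)
```

```text
[252.  196.4] 0.94 [ 0.6607 -0.0537]
t 13.3 pos [ 0.6597 -0.0525  0.1056] rot [-180.   -0.  100.] gap 0.641 shift [-0.26  0.02  8.01] turn 0.001
```

Emit:
{"method": "servo_tool", "body": {"moves": [[[1,-0.2,0.05,2,0],[1,-0.2,0.05,4.5,0],[1,-0.2,0.05,6.5,0],[1,-0.2,0.05,7.5,0],[1,-0.2,0.05,7.9,0],[1,-0.2,0.05,7.9,0],[1,-0.2,0.05,7.95,0],[-1,-0.2,0.05,7.95,0],[-1,-0.2,0.05,7.95,0],[-1,-0.2,0.05,7.95,0]]]}}

```text
t: 14.55
tool_pos: [0.6613, -0.0554, 0.0258]
tool_rot: [180.0, 0.0, 99.9]
force: [0.1, 0.5, 0.1]
finger_gap: 1.001
grasp_force: 0.0
```

Emit:
{"method": "servo_tool", "body": {"moves": [[[-1,0,0,0,0],[-1,0,0,-1,0],[-1,0,0,-4,0],[-1,0,0,-8,0],[-1,0,0,-10.5,0],[-1,0,0,-10.5,0],[-1,0,0,-10.5,0],[-1,0,0,-10.5,0],[-1,0,0,-10.5,0],[-1,0,0,-10.5,0]]]}}

```text
t: 15.8
tool_pos: [0.6608, -0.0552, 0.13]
tool_rot: [-179.9, -0.0, 99.9]
force: [0.7, 0.3, -0.2]
finger_gap: 1.001
grasp_force: 0.0
```

Run:
```python
from h import *
i=camera_info("wrist"); im=capture("wrist"); red(i,im,[.6603,-.0545,.047]); x,y,z=ON["m"]; go(x+.0015,y,.13)
cv2.imwrite("pics/w4.png",im)
```

```text
exp [250 198] blob [np.float64(248.5), np.float64(197.5)] [66 66] world [ 0.6588 -0.0547  0.047 ]
t 15.85 pos [ 0.6609 -0.0552  0.1303] rot [-180.    -0.    99.9] gap 1.0 shift [ 3.439e+01 -1.495e+01  3.000e-02] turn 0.0
```

View pics/w4.png

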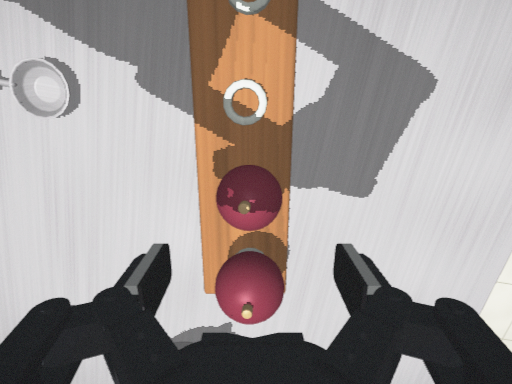

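L sits at (248,198) and XL at (249,288), both in their rings. The next ring shows at (245,102). On to M.

Emit:
{"method": "servo_tool", "body": {"moves": [[[-1,5.5,-2.4,0,0],[-1,11,-4.8,0,0],[-1,16.5,-7.2,0,0],[-1,22,-9.6,0,0],[-1,27.5,-12,0,0],[-1,32,-14,0,0],[-1,34.4,-15,0,0],[-1,34.4,-15,0,0],[-1,34.4,-15,0,0],[-1,34.4,-15,0,0]]]}}

```text
t: 17.1
tool_pos: [0.4549, 0.2569, 0.1307]
tool_rot: [180.0, 0.0, 99.8]
force: [-0.1, -0.7, 0.9]
finger_gap: 1.003
grasp_force: 0.0
```

Run:
```python
from h import *
i=camera_info("wrist"); im=capture("wrist"); p=red(i,im,ON["m"]); go(p[0],p[1],.005)
```

```text
exp [249 189] blob [np.float64(249.5), np.float64(188.5)] [50 50] world [0.4535 0.2582 0.024 ]
t 17.15 pos [0.4548 0.2569 0.1307] rot [180.    0.   99.8] gap 1.002 shift [ 0.15 -0.11 12.57] turn -0.001
```

Emit:
{"method": "servo_tool", "body": {"moves": [[[-1,0.15,-0.1,2,0],[-1,0.15,-0.1,6,0],[-1,0.15,-0.1,10,0],[-1,0.15,-0.1,12.6,0],[-1,0.15,-0.1,12.6,0],[1,0.15,-0.1,12.6,0],[1,0.15,-0.1,12.6,0],[1,0.15,-0.1,12.6,0],[1,0.15,-0.1,12.6,0],[1,0.15,-0.1,12.6,0]]]}}

```text
t: 18.4
tool_pos: [0.454, 0.2595, 0.0062]
tool_rot: [179.8, -0.0, 99.9]
force: [-0.2, -0.5, 6.4]
finger_gap: 0.543
grasp_force: 30.2
```

Emit:
{"method": "servo_tool", "body": {"moves": [[[1,0,0,-3,0],[1,0,0,-8,0],[1,-5,2.7,-10,0],[1,-10,5.4,-10,0],[1,-15,8.2,-10,0],[1,-20,11,-10,0],[1,-24.5,13.4,-10,0],[1,-26.6,14.6,-10,0],[1,-26.6,14.6,-10,0],[1,-26.6,14.6,-10,0]]]}}

```text
t: 19.65
tool_pos: [0.6415, 0.023, 0.1046]
tool_rot: [-179.9, -0.0, 99.9]
force: [0.1, 0.0, -0.7]
finger_gap: 0.548
grasp_force: 31.1
```

Run:
```python
from h import *
i=camera_info("wrist"); im=capture("wrist")
for d in spot_point("wrist","rest_a"): print(np.round(d["at"],1),round(d["conf"],2),ray("wrist",d["at"],.012,i).round(4)[:2])
go(.6425,.0215,.0255)
```

```text
[255.2  96. ] 0.64 [0.6308 0.1047]
[248.5 197.1] 0.64 [0.6398 0.0207]
[252.9 343.3] 0.63 [ 0.6719 -0.1394]
t 19.75 pos [0.6415 0.0235 0.1048] rot [-180.   -0.  100.] gap 0.544 shift [-0.22  0.06  7.93] turn 0.002
```

Emit:
{"method": "servo_tool", "body": {"moves": [[[1,-0.2,0,2,0],[1,-0.2,0,4.5,0],[1,-0.2,0,6.5,0],[1,-0.2,0,7.5,0],[1,-0.2,0,7.85,0],[1,-0.2,0,7.85,0],[1,-0.2,0,7.9,0],[-1,-0.2,0,7.9,0],[-1,-0.2,0,7.9,0],[-1,-0.2,0,7.9,0]]]}}

```text
t: 21.0
tool_pos: [0.6429, 0.0202, 0.026]
tool_rot: [180.0, 0.0, 99.9]
force: [-0.1, 0.4, 1.0]
finger_gap: 1.0
grasp_force: 0.0
```

Emit:
{"method": "servo_tool", "body": {"moves": [[[-1,0,0,0,0],[-1,0,0,-1,0],[-1,0,0,-4,0],[-1,0,0,-8,0],[-1,0,0,-10.5,0],[-1,0,0,-10.5,0],[-1,0,0,-10.5,0],[-1,0,0,-10.5,0],[-1,0,0,-10.5,0],[-1,0,0,-10.5,0]]]}}

```text
t: 22.25
tool_pos: [0.6426, 0.0202, 0.1301]
tool_rot: [-179.9, -0.0, 99.9]
force: [0.8, 0.6, -0.1]
finger_gap: 1.001
grasp_force: 0.0
```

Run:
```python
from h import *
i=camera_info("wrist"); im=capture("wrist"); red(i,im,[.6415,.0215,.043]); x,y,z=ON["s"]; go(x+.0015,y,.13)
cv2.imwrite("pics/w5.png",im)
```

```text
exp [250 195] blob [np.float64(251.0), np.float64(197.0)] [55 55] world [0.6427 0.0202 0.043 ]
t 22.3 pos [0.6426 0.0202 0.1303] rot [-180.    -0.    99.9] gap 1.001 shift [-24.88 -20.9    0.03] turn 0.0
```

View pics/w5.png

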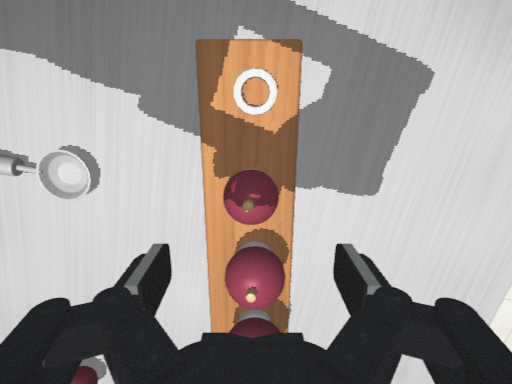

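M is seated at (251,197), and the last ring shows free at (255,91). On to S.

Emit:
{"method": "servo_tool", "body": {"moves": [[[-1,-4,-3.4,0,0],[-1,-8,-6.8,0,0],[-1,-12,-10.2,0,0],[-1,-16,-13.6,0,0],[-1,-20,-17,0,0],[-1,-24,-20.2,0,0],[-1,-24.9,-20.9,0,0],[-1,-24.9,-20.9,0,0],[-1,-24.9,-20.9,0,0],[-1,-24.9,-20.9,0,0]]]}}

```text
t: 23.55
tool_pos: [0.4804, -0.2598, 0.1307]
tool_rot: [180.0, -0.0, 100.0]
force: [1.9, 0.1, 0.7]
finger_gap: 1.001
grasp_force: 0.0
```

Run:
```python
from h import *
i=camera_info("wrist"); im=capture("wrist"); p=red(i,im,ON["s"]); go(p[0],p[1],.004)
```

```text
exp [248 189] blob [np.float64(250.5), np.float64(188.0)] [42 41] world [ 0.48  -0.259  0.02 ]
t 23.6 pos [ 0.4804 -0.2599  0.1307] rot [180.  -0. 100.] gap 0.997 shift [ 0.09 -0.02 12.67] turn 0.002
```

Emit:
{"method": "servo_tool", "body": {"moves": [[[-1,0.05,0,2,0],[-1,0.05,0,6,0],[-1,0.05,0,10,0],[-1,0.05,0,12.7,0],[-1,0.05,0,12.7,0],[1,0.05,0,12.7,0],[1,0.05,0,12.7,0],[1,0.05,0,12.7,0],[1,0.05,0,12.7,0],[1,0.05,0,12.7,0]]]}}

```text
t: 24.85
tool_pos: [0.4805, -0.2612, 0.0052]
tool_rot: [179.9, 0.1, 99.9]
force: [-0.9, 0.5, 6.9]
finger_gap: 0.444
grasp_force: 29.6
```

Emit:
{"method": "servo_tool", "body": {"moves": [[[1,0,0,0,0],[1,0,0,-3,0],[1,0,0,-8,0],[1,0,0,-12.5,0],[1,4,2.5,-12.5,0],[1,8,5,-12.5,0],[1,12,7.5,-12.5,0],[1,16,10.1,-12.5,0],[1,20,12.6,-12.5,0],[1,23.5,14.8,-12.5,0]]]}}

```text
t: 26.1
tool_pos: [0.5854, -0.0019, 0.1291]
tool_rot: [180.0, 0.0, 99.9]
force: [-0.3, -0.0, -1.0]
finger_gap: 0.449
grasp_force: 30.3
```

Emit:
{"method": "servo_tool", "body": {"moves": [[[1,3.5,2.2,0,0],[1,7,4.5,0,0],[1,9.5,6,0,0],[1,10,6.3,0,0],[1,10,6.3,0,0],[1,10,6.3,0,0],[1,10,6.3,0,0],[1,10,6.3,0,0],[1,10,6.3,0,0],[1,10,6.3,0,0]]]}}

```text
t: 27.35
tool_pos: [0.6299, 0.1056, 0.1288]
tool_rot: [180.0, 0.0, 99.9]
force: [0.1, -0.3, 0.0]
finger_gap: 0.449
grasp_force: 30.3
```

Run:
```python
from h import *
i=camera_info("wrist"); im=capture("wrist")
for d in spot_point("wrist","rest_a"): print(np.round(d["at"],1),round(d["conf"],2),ray("wrist",d["at"],.012,i).round(4)[:2])
go(.6305,.106,.0255)
```

```text
[254.  325.2] 0.68 [ 0.6615 -0.0557]
[252.5 188.8] 0.6 [0.6318 0.104 ]
t 27.45 pos [0.6299 0.1058 0.1288] rot [-180.    -0.    99.9] gap 0.448 shift [1.000e-02 7.000e-02 1.033e+01] turn 0.0
```

Emit:
{"method": "servo_tool", "body": {"moves": [[[1,-0.15,0.1,2.5,0],[1,-0.15,0.1,5.5,0],[1,-0.15,0.1,8,0],[1,-0.15,0.1,9.7,0],[1,-0.15,0.1,10.4,0],[1,-0.15,0.1,10.4,0],[1,-0.15,0.1,10.45,0],[-1,-0.15,0.1,10.45,0],[-1,-0.15,0.1,10.45,0],[-1,-0.15,0.1,10.45,0]]]}}

```text
t: 28.7
tool_pos: [0.6313, 0.1045, 0.0246]
tool_rot: [180.0, 0.0, 99.9]
force: [0.0, 0.3, -0.9]
finger_gap: 0.998
grasp_force: 0.0
```

Emit:
{"method": "servo_tool", "body": {"moves": [[[-1,0,0,0,0],[-1,0,0,-1,0],[-1,0,0,-4,0],[-1,0,0,-8,0],[-1,0,0,-12,0],[-1,0,-4,-15,0],[-1,0,-10,-15,0],[-1,0,-15,-15,0],[-1,0,-15,-15,0],[-1,0,-15,-15,0]]]}}

```text
t: 29.95
tool_pos: [0.4846, 0.0786, 0.1754]
tool_rot: [179.8, 0.0, 99.9]
force: [1.2, -1.0, 0.2]
finger_gap: 0.996
grasp_force: 0.0
```

Run:
```python
from h import *
im=capture("scene"); cv2.imwrite("pics/end.png",cv2.resize(im[120:300,90:330],(800,600))); print(env.sense()["t"],env.sense()["force"])
```

```text
30.0 [ 0.7311717  -0.26666795  0.62718217]
```

View pics/end.png

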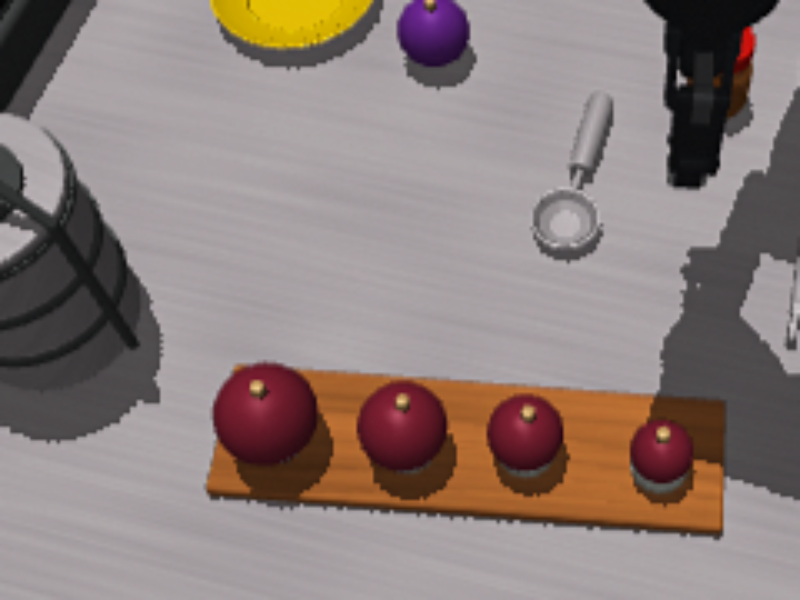

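All four onions sit upright in their rings: XL (265,413) by the tiffin, then L (402,425), M (525,434) and S (662,450) at the jar end. The gripper is clear of them.

```bash
python3 -c "
from h import *
print(env.job_done())"
```

```text
the job is handed in; nothing more can be done
None
```

All four onions are sitting in the rings in size order, biggest by the tiffin carrier and smallest by the jar; the gripper is clear and I handed the job in at about 30 s on the robot's clock.

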